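# Hang the red valve cap box on the carport rail

### The arm

A 7-joint arm with a two-finger parallel gripper is mounted at the origin on the work surface. World frame = base frame: x ahead of the robot, y to its left, z up, the work surface at z = 0. Lengths are in m, angles in rad, forces in N, time in s.
With the tool pointing down it reaches from about 0.4 to 0.875 m from the base axis. Payload 19.3 kg.
Tool frame: the origin (TCP) lies on the centre line of the jaws, within the pads' length; the fingertips stand 19 mm ahead of it and the grasp point (between the pads) is the TCP (bot.nose_length is the distance from the TCP to the fingertips, in m); y points along the fingers, z is the direction in which the jaws open and shut, and the axes are right-handed (so a half turn about y gives the same grasp; the last joint's range is limited). The gripper opens to 85 mm and grips with 20 to 120 N. Pads are 22 mm wide; open, the fingers measure 114 mm over their backs; the gripper's body (76 mm by 85 mm) begins 54 mm behind the grasp point. The pads swing forward as they close: fully open they stand 13 mm farther back than shut.
Start: joints at [-1.383, 0.521, -0.036, 1.599, 0.021, 1.021, -0.113], TCP at [0.159, 0.604, 0.25] pointing down, gripper open.
Joint ranges: [-2.91, 2.91], [-0.3, 2.13], [-1.5, 1.42], [0.17, 2.43], [-1.26, 4.41], [0.16, 1.93], [-2.52, 2.52]. Speed limits (rad/s): [1.89, 1.89, 2.39, 2.39, 3.01, 3.01, 3.01].

### API

Orientations are given as [roll, pitch, yaw] about the fixed x, y, z axes, in that order (R = Rz(yaw) Ry(pitch) Rx(roll)).
In Python, from workcell import observe, cams, workorder, bot gives the robot as it stands. The module is installed in compiled form; this text tells all that it offers.
- The arm moves only by the tool apply_moves, never from a script. Its arguments are lists of equal length, an entry for each row: "jaw": the opening, from -1 (shut) to 1 (fully open), so that 0 is half open; "translation": the shift along the world's x, y, z in m, a list of three; "angular": the turn, a rotation vector about the world's x, y, z in degrees, a list of three. In form: {"jaw": [jaw, ...], "translation": [[x, y, z], ...], "angular": [[ax, ay, az], ...]}. A call has 1 to 5 rows; each row is the pose to reach, as a shift and turn from the pose commanded when the call began; what a row does not reach only later rows make up. A row lasts 1/10 s, in which the tool goes at most 50 mm and 8.59 degrees, less where a joint would pass 70% of its speed; a pose out of reach is approached as far as the arm can. A call with a gripper value outside its range is refused whole. The fingers move at their own pace and stop on an object; "newtons" is the grip in N (left out, the last holds). Time passes only in rows, so rows that repeat a pose let the fingers close. It gives the time, the measured TCP pose, the force and the opening at its end, in the units of the state.
- observe(): the state, without advancing time (a new reading comes with each control period).
- cams.grab_frame(name): name is "side" or "top"; returns a dict with "pixels" (400x640x3 uint8, red, green, blue), "mtx" (3x3 intrinsics, pixels), "R" (3x3) and "t" (3): a world point X has camera coordinates R X + t. Camera axes: x right, y down, z forward; pixel columns grow to the right and rows downward; lengths in m; the calibration is good to about 2 mm. A picture is of the moment at which its call begins. There is no depth.
- workorder.job_done(): hands the job in, once; it reports no verdict.
The state is a dict: "clock": time; "qpos": joint angles; "qd": joint speeds; "joint_efforts": joint torques, N m; "position": TCP position; "tool_rot": TCP orientation; "force": force on the tool from outside, world axes, zero at the start; "moment": the same for the moment, N m; "grip_width": finger opening in m.
Only numpy, scipy, OpenCV 4.12 (cv2) and the standard library are available. Lean on these libraries where they do the work, as an engineer would, in place of code of your own. Each camera call takes 0.05 s, during which the arm holds its last target. There are 200 camera calls.

### The job

Take the red valve cap box from the rotating caddy by the tab on its hanger, and hook it over the rail at the yellow band. Then slide it along the rail, without lifting it off, until it hangs in the middle of the green band, and let go. Leave the blue box standing where it is on the caddy.

Things in the scene. Friction and masses are not known exactly. Their poses are not given: they have to be found in the camera images.
- red_box_grip (a point): (mm) Red box 46 x 64 x 38 high, 0.25 kg, stands free; steel hook and red tab (26 x 18 along y, 44 high) above its middle. Point: on the tab, 131 over the underside, 18 under the tab's top. Hook 24 wide: strap up at x = -25, V roof with inside peak 28 below the point, free tip at x = +25 ending 53 below it, lid 93 below: rail enters from +x, 40 high gap. z up, y along the rail when hung. Yaw up to 0.6 rad.
- yellow_band: Yellow band, 40 mm long, where the hook goes on, on a fixed level steel rail of 14 mm diameter, 380 mm long, axis 160 mm above the shelf, on two end posts at least 70 mm from a band's middle. Origin: on the rail's axis, mid-band. y along the rail, x level, square to it, away from the robot (the hook's tip points this way), z up. Hung, the red point is 36 mm above the rail's axis.
- green_band: Green band, 40 mm long, on the same rail, where the hanger must end. Origin on the rail's axis, mid-band, axes as for the yellow band. It lies 135 to 230 mm to either side of the yellow one; the rail between them is clear.
- blue_box_grip (a point): Blue box with hook and tab, same shape, size and point as the red one; stays where it is. Both stand on a black caddy, a disc of 284 mm diameter with its top 20 mm above the shelf, which turns if pushed with some force; their middles are at least 125 mm apart. A white dish (28 mm high) and a blue nut cover (45 mm high) stand there too.
There are look-alikes about, which are no part of the job. Of the things shaped like the part that bears red_box_grip, the red one is meant.

How it is judged:
On the way:
1. the red box's hook sits on the rail at the yellow band (middle within 25 mm) (x of red_box_grip in the frame of yellow_band between -0.012 and 0.012 m and y of red_box_grip in the frame of yellow_band between -0.025 and 0.025 m and z of red_box_grip in the frame of yellow_band between 0.028 and 0.043 m and angle between red_box_grip's own z axis and vertical below 0.18 rad and angle between the x axis of red_box_grip and the x axis of yellow_band, either way round below 0.18 rad), for 0.2 s.
At the end, for the whole second after the job is handed in: The red box hangs still from the rail by its hook, upright within 10 degrees and square to the rail within 10 degrees, its middle within 15 mm of the middle of the green band along the rail; the blue box still stands on the caddy, within 60 mm of where it was (x of red_box_grip in the frame of green_band between -0.012 and 0.012 m and y of red_box_grip in the frame of green_band between -0.015 and 0.015 m and z of red_box_grip in the frame of green_band between 0.028 and 0.043 m and angle between red_box_grip's own z axis and vertical below 0.18 rad and angle between the x axis of red_box_grip and the x axis of green_band, either way round below 0.18 rad and angle between blue_box_grip's own z axis and vertical below 0.3 rad and distance of blue_box_grip from where it was at the start of the episode below 0.06 m); the robot touches nothing.
It fails at once if the red box is held unhooked (more than 14 mm above its hung height) in the rail's line within 60 mm of the green band, instead of being slid there along the rail (x of red_box_grip in the frame of green_band between -0.03 and 0.03 m and y of red_box_grip in the frame of green_band between -0.06 and 0.06 m and z of red_box_grip in the frame of green_band between 0.05 and 0.1 m).
It fails at once if the blue box is knocked over, lifted or carried off (angle between blue_box_grip's own z axis and vertical above 0.5 rad or distance of blue_box_grip from where it was at the start of the episode above 0.08 m).
It also fails if it takes over 58 s, if anything falls off the work surface, if the arm or the gripper's body presses on something with over 40 N, if the wrist force passes 120 N, or if a joint passes its speed limit or range.

## Working session

There is one attempt and no reset: what is moved stays moved. The work goes in short steps, Python scripts to look and compute and a tool call to move; the robot and the scene stay as the last step left them, time stands still between calls to the robot, and variables do not carry over. Pictures are saved under pics/ and viewed, about 8 in all and at most 12, crops included, and the job is handed in when it is done.

Besides the shell and the picture viewer there is one more tool, called by a JSON object that holds its "method" and its "body". apply_moves: Moves the arm, as the interface text tells. Its arguments: {"type":"object","properties":{"jaw":{"type":"array"},"translation":{"type":"array"},"angular":{"type":"array"},"newtons":{"type":"number"}},"required":["jaw","translation","angular"]}

```bash
mkdir -p pics
cat > h.py <<'E'
import numpy as np, cv2
from workcell import observe, cams, workorder, bot
def grab(n):
    f=cams.grab_frame(n); np.savez(f'pics/{n}_last.npz',**{k:np.array(f[k]) for k in('pixels','mtx','R','t')}); return f
def load(n): return dict(np.load(f'pics/{n}_last.npz'))
def proj(f,X):
    c=f['R']@np.array(X,float)+f['t']; p=f['mtx']@c; return p[:2]/p[2]
def ray(f,uv):
    d=f['R'].T@np.linalg.solve(f['mtx'],[uv[0],uv[1],1.]); return -f['R'].T@f['t'],d/np.linalg.norm(d)
def atz(f,uv,z):
    o,d=ray(f,uv); return o+d*(z-o[2])/d[2]
def tri(f1,a,f2,b):
    A=[];B=[]
    for f,u in((f1,a),(f2,b)):
        o,d=ray(f,u);P=np.eye(3)-np.outer(d,d);A.append(P);B.append(P@o)
    X=np.linalg.lstsq(np.vstack(A),np.hstack(B),rcond=None)[0]
    return X,proj(f1,X)-a,proj(f2,X)-b
def save(f,name,crop=None,s=1):
    im=f['pixels'][...,::-1]
    if crop: x0,y0,x1,y1=crop; im=im[y0:y1,x0:x1]
    cv2.imwrite(f'pics/{name}.png',cv2.resize(im,None,fx=s,fy=s,interpolation=cv2.INTER_CUBIC))
E
python3 - <<'E'
from h import *
s=observe();print({k:np.round(v,3) for k,v in s.items()})
for n in('side','top'):
    f=grab(n);save(f,n+'0');print(n,-f['R'].T@f['t'],f['R'][2])
E
```

```text
{'clock': np.float64(0.0), 'qpos': array([-1.383,  0.522, -0.036,  1.6  ,  0.021,  1.021, -0.113]), 'qd': array([-0.001, -0.002, -0.   ,  0.   , -0.001, -0.001, -0.   ]), 'joint_efforts': array([-0.0000e+00, -9.2711e+01,  1.9800e+00, -3.6993e+01,  1.8000e-02,
        8.0000e-03,  0.0000e+00]), 'position': array([0.159, 0.604, 0.25 ]), 'tool_rot': array([-1.572, -0.   , -0.258]), 'force': array([-1.044, -0.182, -0.849]), 'moment': array([0.027, 0.015, 0.008]), 'grip_width': np.float64(0.086)}
side [ 0.07867667 -0.71773325  0.79110726] [ 0.3141181   0.7046246  -0.63626567]
top [0.34754469 0.01496781 1.06632187] [ 0.06175492 -0.01072205 -0.99803375]
```

View pics/side0.png

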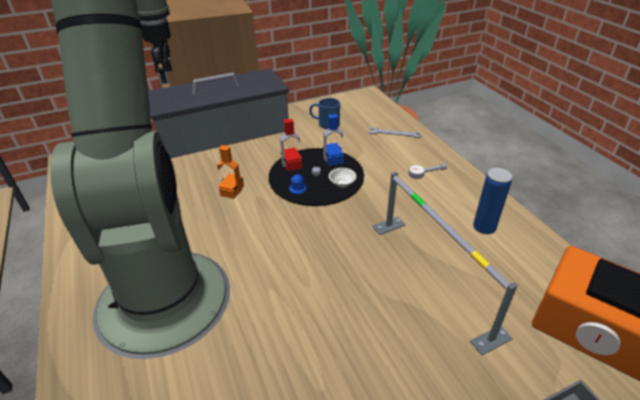

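View pics/top0.png

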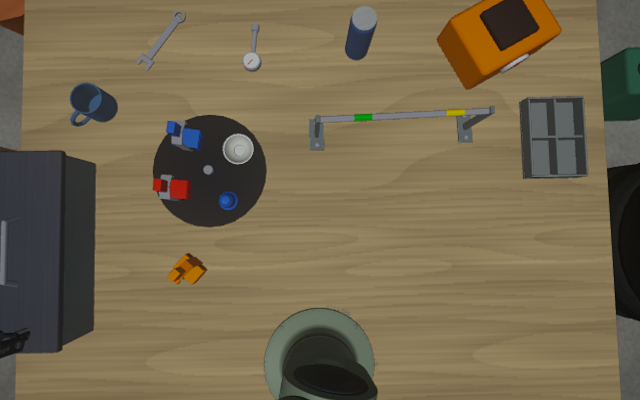

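Side: red box at (291,155) with tab (289,127), blue at (333,150), orange look-alike at (230,180). Rail from (395,178) to (512,287), green band at (419,201) and yellow at (480,260). Top: red (172,187), blue (185,133), orange (187,270), green (363,117), yellow (455,113). The candidates are red, orange and blue. The red one on the caddy fits, since the orange one stands off the caddy. I'll confirm with an enlarged crop.

Run:
```python
from h import *
a=load('top');b=load('side')
A=cv2.resize(a['pixels'][105:235,145:275],None,fx=4.6,fy=4.6,interpolation=cv2.INTER_CUBIC)[:598,:400]
A=cv2.resize(a['pixels'][115:215,145:211],(396,600),interpolation=cv2.INTER_CUBIC)
B=cv2.resize(b['pixels'][110:210,265:331],(396,600),interpolation=cv2.INTER_CUBIC)
cv2.imwrite('pics/c1.png',np.hstack([A,B])[...,::-1])
# bands
def cent(f,lo,hi,box):
    h=cv2.cvtColor(f['pixels'],cv2.COLOR_RGB2HSV);m=cv2.inRange(h,lo,hi);k=np.zeros_like(m);x0,y0,x1,y1=box;k[y0:y1,x0:x1]=m[y0:y1,x0:x1]
    ys,xs=np.nonzero(k);return np.array([xs.mean(),ys.mean()]),len(xs)
for nm,lo,hi,bs,bt in(('y',(22,120,100),(35,255,255),(460,240,500,280),(435,100,475,125)),('g',(45,120,60),(75,255,255),(400,185,440,220),(340,105,385,130))):
    p,n=cent(b,lo,hi,bs);q,m=cent(a,lo,hi,bt);print(nm,p,n,q,m,tri(b,p,a,q), atz(a,q,.16),atz(b,p,.16))
```

```text
y [479.85810811 258.9527027 ] 148 [454.91851852 112.2962963 ] 135 (array([ 0.58054119, -0.30630846,  0.16764877]), array([-0.03783109,  0.00785629]), array([ 0.01715275, -0.02929275])) [ 0.5824597  -0.30900257  0.16      ] [ 0.58677729 -0.30127485  0.16      ]
g [417.52631579 198.97368421] 76 [362.425 116.95 ] 120 (array([ 0.57372528, -0.10469952,  0.16728568]), array([-0.07370552,  0.01474185]), array([ 0.03240405, -0.06960845])) [ 0.57540503 -0.10559433  0.16      ] [ 0.57968515 -0.09756484  0.16      ]
```

View pics/c1.png

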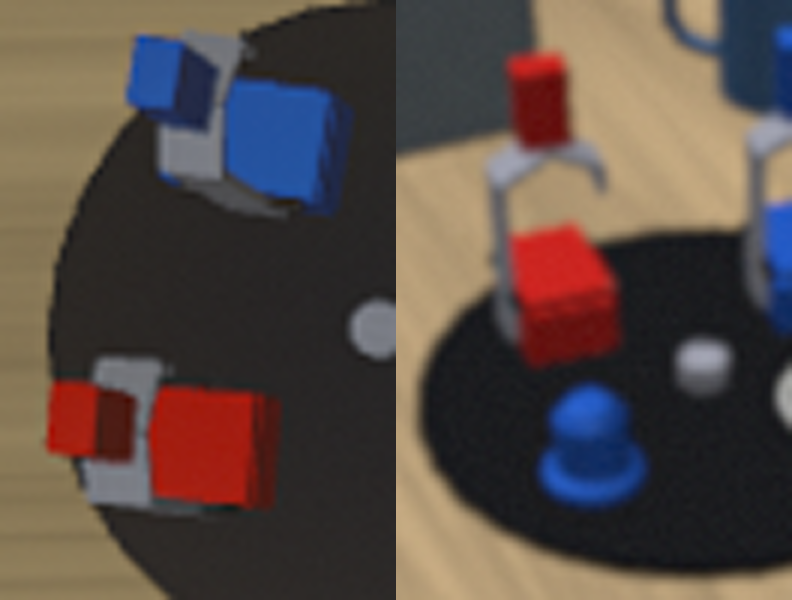

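The crop confirms the target is the red hanger on the caddy: tab top at top-view (157,185) and side-view (288,120), strap on the -x side, tip towards +x. Next I'll fit its pose with a silhouette model.

```bash
cat >> h.py <<'E'
from scipy.optimize import minimize
S=4
def boxpts(x0,x1,y0,y1,z0,z1): return np.array([[x,y,z] for x in(x0,x1) for y in(y0,y1) for z in(z0,z1)])/1000
RED=[boxpts(-23,23,-32,32,0,38),boxpts(-13,13,-9,9,105,149)]
STEEL=[boxpts(-27,-23,-12,12,0,85),np.vstack([boxpts(-27,-24,-12,12,80,88),boxpts(-2,0,-12,12,103,107)]),np.vstack([boxpts(24,27,-12,12,78,88),boxpts(0,2,-12,12,103,107)])]
def render(f,p,box):
    x,y,yaw,z=p[:4];c,s=np.cos(yaw),np.sin(yaw);R=np.array([[c,-s,0],[s,c,0],[0,0,1]])
    x0,y0,x1,y1=box;m=np.zeros(((y1-y0)*S,(x1-x0)*S),np.uint8)
    def draw(P,v):
        q=np.array([proj(f,R@a+[x,y,z]) for a in P]);q=((q-[x0,y0]+.5)*S*16).astype(np.int32)
        cv2.fillConvexPoly(m,cv2.convexHull(q),v,cv2.LINE_8,4)
    draw(RED[0],255)
    for P in STEEL: draw(P,0)
    draw(RED[1],255)
    return cv2.resize(m,(x1-x0,y1-y0),interpolation=cv2.INTER_AREA)
def redmask(f,box):
    x0,y0,x1,y1=box;h=cv2.cvtColor(f['pixels'][y0:y1,x0:x1],cv2.COLOR_RGB2HSV)
    return cv2.inRange(h,(0,130,50),(5,255,255))|cv2.inRange(h,(174,130,50),(180,255,255))
def fit(views,p0,free):
    ms=[cv2.GaussianBlur(redmask(f,b).astype(float),(0,0),1) for f,b in views];p0=np.array(p0,float)
    def full(v): p=p0.copy();p[free]=v;return p
    cost=lambda v:sum(((cv2.GaussianBlur(render(f,full(v),b).astype(float),(0,0),1)-m)**2).mean() for (f,b),m in zip(views,ms))
    sc=np.array([.012,.012,.15,.01])[free];v0=p0[free]
    for _ in range(3):
        r=minimize(cost,v0,method='Nelder-Mead',options=dict(initial_simplex=np.vstack([v0]+[v0+d for d in np.diag(sc)]),xatol=1e-5,fatol=.01));v0=r.x;sc=sc/2
    return full(r.x),r.fun
E
python3 - <<'E'
from h import *
a=load('top');b=load('side')
X=tri(a,(157,184.7),b,(288.3,120.3));print(X)
va=(a,(140,165,200,210));vb=(b,(265,105,320,180))
for V in([va],[vb],[va,vb]):
  for yaw in(-.2,.3):
    print(fit(V,[X[0][0],X[0][1],yaw,.02],[0,1,2]))
print(fit([va,vb],[X[0][0],X[0][1],0,.02],[0,1,2,3]))
# rail direction & blue tab top
print(tri(a,(145+155/6,115+70/6),b,(333,117)))
E
```

```text
(array([0.43454836, 0.33656469, 0.17256406]), array([ 0.20899882, -0.55595987]), array([-0.44992699,  0.00832241]))
(array([ 0.4361436 ,  0.34097331, -0.11712956,  0.02      ]), np.float64(301.2765379233604))
(array([ 0.43605027,  0.34074765, -0.12896569,  0.02      ]), np.float64(300.7200669488339))
(array([ 0.43786674,  0.34490143, -0.0502021 ,  0.02      ]), np.float64(364.09959863271183))
(array([ 0.4379798 ,  0.34432561, -0.05901006,  0.02      ]), np.float64(363.4361601142806))
(array([ 0.4362603 ,  0.34109586, -0.10496636,  0.02      ]), np.float64(809.0054787437202))
(array([ 0.43625399,  0.34107348, -0.10613522,  0.02      ]), np.float64(809.8745417933955))
(array([ 0.43591145,  0.33991979, -0.10443256,  0.02301087]), np.float64(725.1020457971742))
(array([0.56017332, 0.30936543, 0.16710733]), array([ 0.18796609, -0.50475552]), array([-0.4048733 ,  0.04373482]))
```

{"method": "apply_moves", "body": {"jaw": [0.2,0.2,0.2,0.2,0.2], "translation": [[0.035,-0.033,0.01],[0.07,-0.066,0.01],[0.105,-0.1,0.01],[0.14,-0.133,0.01],[0.175,-0.166,0.01]], "angular": [[0,0,1.7],[0,0,3.4],[0,0,5.1],[0,0,6.8],[0,0,8.5]], "newtons": 50}}

```text
clock: 0.6
position: [0.3354, 0.4367, 0.2602]
tool_rot: [-1.571, 0.0, -0.108]
force: [1.0, 1.0, -0.0]
grip_width: 0.0513
```

{"method": "apply_moves", "body": {"jaw": [0.2,0.2,0.2,0.2,0.2], "translation": [[0.034,-0.033,0],[0.068,-0.066,0],[0.102,-0.098,0],[0.102,-0.098,0],[0.102,-0.098,0]], "angular": [[0,0,0],[0,0,0],[0,0,0],[0,0,0],[0,0,0]]}}

```text
clock: 1.1
position: [0.4369, 0.3394, 0.26]
tool_rot: [-1.571, 0.0, -0.112]
force: [-0.1, 0.2, 0.3]
grip_width: 0.0511
```

Run:
```python
from h import *
b=grab('side');a=grab('top');s=observe();print(s['position'],s['tool_rot'],s['clock'],s['grip_width'])
A=cv2.resize(a['pixels'][110:220,140:260],(480,440));B=cv2.resize(b['pixels'][60:190,250:345],(320,440))
cv2.imwrite('pics/c2.png',np.hstack([A,B])[...,::-1])
```

```text
[0.43569497 0.34096174 0.2600839 ] [-1.57084084e+00  5.85299285e-04 -1.08436727e-01] 1.2 0.05104897980959454
```

View pics/c2.png

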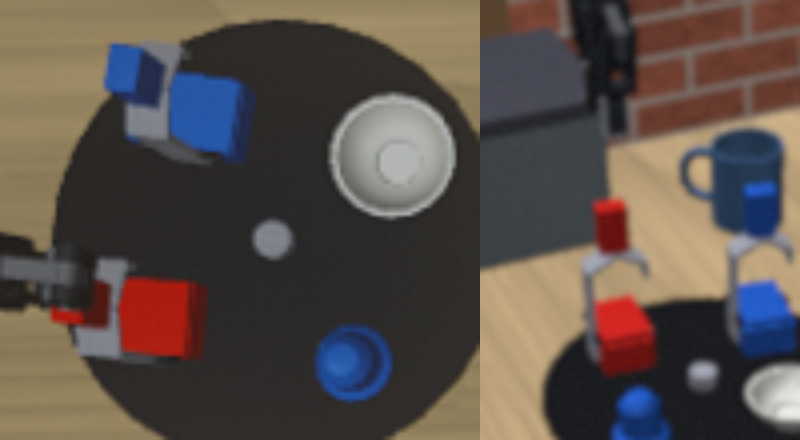

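Run:
```python
from h import *
a=load('top');b=load('side')
for z in(.241,.249): print(proj(b,(.436,.340,z)),proj(a,(.436,.340,z)))
save(a,'c3',(135,160,185,200),10)
A=cv2.resize(a['pixels'][160:200,135:185],(500,400),interpolation=cv2.INTER_CUBIC);B=cv2.resize(b['pixels'][75:135,270:310],(267,400),interpolation=cv2.INTER_CUBIC)
cv2.imwrite('pics/c3.png',np.hstack([A,B])[...,::-1])
```

```text
[286.36660046  97.22438275] [142.88296018 180.28099514]
[286.17962826  94.49689128] [141.25895121 179.87055463]
```

View pics/c3.png

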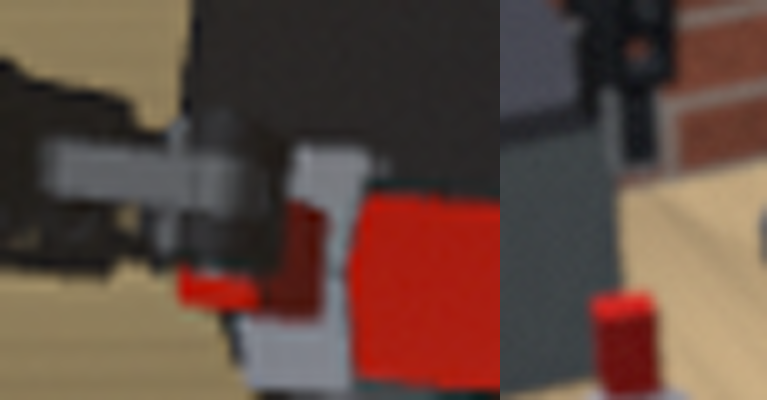

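Run:
```python
from h import *
a=load('top');b=load('side')
for y in(.313,.298):
 for x in(.424,.448): print(y,x,(proj(b,(x,y,.241))-[270,75])/.15+[500,0],(proj(a,(x,y,.241))-[135,160])*10)
```

```text
0.313 0.424 [604.55421275 181.954833  ] [216.58227674 261.26238432]
0.313 0.448 [660.72366774 170.15439548] [217.11433355 139.62748794]
0.298 0.424 [617.79416807 197.93330235] [293.2865273  259.90583801]
0.298 0.448 [674.38153519 185.92538856] [293.68099222 138.2970319 ]
```

The finger positions agree with the projection to about 1 px, so I'll descend and grip.

{"method": "apply_moves", "body": {"jaw": [0.2,0.2,0.2,0.2,0.2], "translation": [[0,0,-0.03],[0,0,-0.06],[0,0,-0.085],[0,0,-0.1],[0,0,-0.108]], "angular": [[0,0,0],[0,0,0],[0,0,0],[0,0,0],[0,0,0]]}}

```text
clock: 1.7
position: [0.435, 0.341, 0.1509]
tool_rot: [-1.572, 0.002, -0.107]
force: [0.6, -0.6, 0.5]
grip_width: 0.0511
```

{"method": "apply_moves", "body": {"jaw": [0,-0.4,-1,-1,-1], "translation": [[0,0,0],[0,0,0],[0,0,0],[0,0,0],[0,0,0]], "angular": [[0,0,0],[0,0,0],[0,0,0],[0,0,0],[0,0,0]]}}

```text
clock: 2.2
position: [0.4368, 0.3408, 0.1532]
tool_rot: [-1.569, -0.001, -0.11]
force: [1.0, 1.1, 7.4]
grip_width: 0.0175
```

{"method": "apply_moves", "body": {"jaw": [-1,-1,-1,-1,-1], "translation": [[0,0,0],[0,0,0.02],[0,0,0.045],[0,0,0.08],[0,0,0.115]], "angular": [[0,0,0],[0,0,0],[0,0,0],[0,0,0],[0,0,0]]}}

```text
clock: 2.7
position: [0.436, 0.3399, 0.2685]
tool_rot: [-1.571, 0.001, -0.11]
force: [-0.0, -0.0, -3.2]
grip_width: 0.0173
```

Run:
```python
from h import *
b=grab('side');a=grab('top');s=observe();print(s['position'],s['tool_rot'],s['clock'],s['grip_width'],s['force'])
A=cv2.resize(a['pixels'][110:220,130:250],(480,440));B=cv2.resize(b['pixels'][40:190,235:345],(320,440))
cv2.imwrite('pics/c4.png',np.hstack([A,B])[...,::-1])
```

```text
[0.43760686 0.34127465 0.27160468] [-1.56595498 -0.00411783 -0.10986095] 2.8 0.01720213077355795 [ 0.25903184 -0.81487976 -3.44925044]
```

View pics/c4.png

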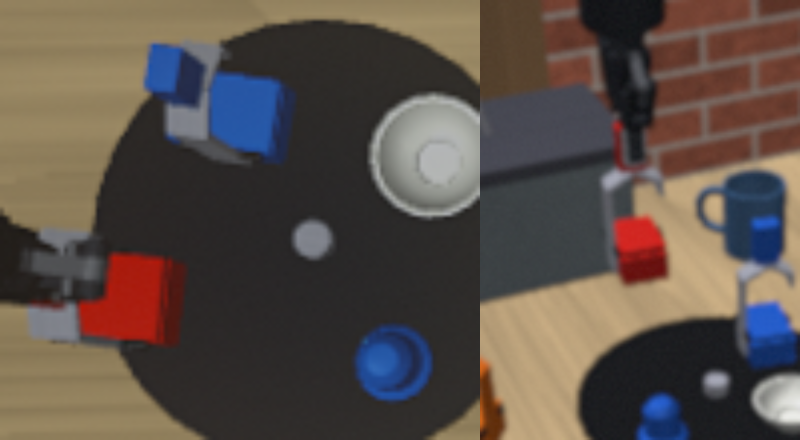

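{"method": "apply_moves", "body": {"jaw": [-1,-1,-1,-1,-1], "translation": [[0,-0.02,0.005],[0,-0.05,0.01],[0,-0.085,0.01],[0,-0.12,0.01],[0,-0.155,0.01]], "angular": [[0,0,0.5],[0,0,1],[0,0,2],[0,0,3],[0,0,4]]}}

```text
clock: 3.3
position: [0.4358, 0.1838, 0.2768]
tool_rot: [-1.571, 0.001, -0.039]
force: [1.2, -0.6, -2.4]
grip_width: 0.0171
```

{"method": "apply_moves", "body": {"jaw": [-1,-1,-1,-1,-1], "translation": [[0,-0.035,0],[0,-0.07,0],[0,-0.105,0],[0,-0.14,0],[0,-0.175,0]], "angular": [[0,0,1],[0,0,2],[0,0,3],[0,0,4],[0,0,4.2]]}}

```text
clock: 3.8
position: [0.4358, 0.0089, 0.2769]
tool_rot: [-1.571, 0.0, 0.034]
force: [0.3, -0.7, -3.0]
grip_width: 0.0173
```

{"method": "apply_moves", "body": {"jaw": [-1,-1,-1,-1,-1], "translation": [[0,-0.035,0],[0,-0.07,0],[0,-0.105,0],[0,-0.14,0],[0,-0.175,0]], "angular": [[0,0,0],[0,0,0],[0,0,0],[0,0,0],[0,0,0]]}}

```text
clock: 4.3
position: [0.4358, -0.166, 0.2769]
tool_rot: [-1.571, 0.001, 0.034]
force: [0.1, -0.0, -4.0]
grip_width: 0.0172
```

{"method": "apply_moves", "body": {"jaw": [-1,-1,-1,-1,-1], "translation": [[0.015,-0.035,0],[0.03,-0.07,-0.01],[0.045,-0.105,-0.02],[0.06,-0.13,-0.03],[0.065,-0.143,-0.036]], "angular": [[0,0,0],[0,0,0],[0,0,0],[0,0,0],[0,0,0]]}}

```text
clock: 4.8
position: [0.5015, -0.3095, 0.2396]
tool_rot: [-1.571, 0.002, 0.032]
force: [0.7, 0.1, -3.3]
grip_width: 0.0174
```

{"method": "apply_moves", "body": {"jaw": [-1,-1,-1], "translation": [[0,0,-0.003],[0,0,-0.005],[0,0,-0.005]], "angular": [[0,0,0],[0,0,0],[0,0,0]]}}

```text
clock: 5.1
position: [0.5011, -0.3066, 0.2362]
tool_rot: [-1.57, 0.0, 0.034]
force: [0.4, 0.7, -2.7]
grip_width: 0.0174
```

Run:
```python
from h import *
b=grab('side');a=grab('top');s=observe();print(s['position'],s['tool_rot'],s['clock'],s['grip_width'],s['force'],s['qpos'])
A=cv2.resize(a['pixels'][90:170,400:500],(500,400),interpolation=cv2.INTER_CUBIC);B=cv2.resize(b['pixels'][190:330,400:505],(300,400),interpolation=cv2.INTER_CUBIC)
cv2.imwrite('pics/c5.png',np.hstack([A,B])[...,::-1])
```

```text
[ 0.50141349 -0.30681254  0.23674716] [-1.57066013e+00 -5.32999592e-04  3.45968046e-02] 5.2 0.017405240276911628 [ 0.16619238  0.71527435 -3.44194984] [ 0.2461608   0.49252508  0.28763967  1.72809684 -0.16681526  0.94450572
  2.20488292]
```

View pics/c5.png

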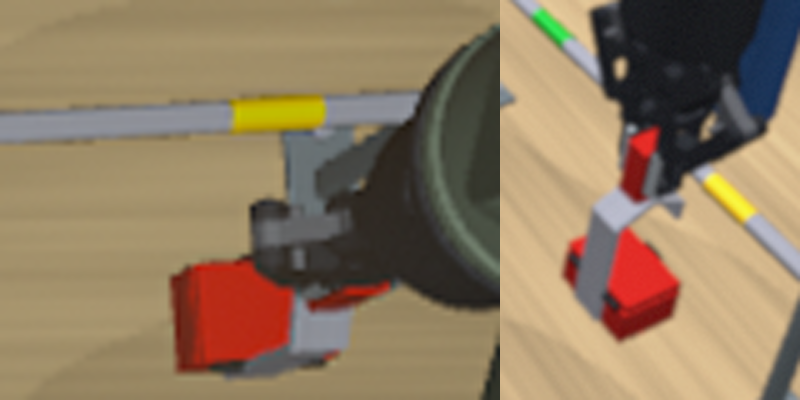

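```bash
cat >> h.py <<'E'
from scipy.spatial.transform import Rotation as Ro
def render6(f,p,box):
    R=Ro.from_euler('xyz',[p[3],p[4],p[5]]).as_matrix();o=np.array(p[:3])  # o = grip point, 131 over underside
    x0,y0,x1,y1=box;m=np.zeros(((y1-y0)*S,(x1-x0)*S),np.uint8)
    def draw(P,v):
        q=np.array([proj(f,R@(a-[0,0,.131])+o) for a in P]);q=((q-[x0,y0]+.5)*S*16).astype(np.int32)
        cv2.fillConvexPoly(m,cv2.convexHull(q),v,cv2.LINE_8,4)
    draw(RED[0],255)
    for P in STEEL: draw(P,0)
    draw(RED[1],255)
    return cv2.resize(m,(x1-x0,y1-y0),interpolation=cv2.INTER_AREA)
def fit6(views,p0,free):
    G=lambda m:cv2.GaussianBlur(m.astype(float),(0,0),.8);p0=np.array(p0,float);D=[]
    for f,b in views:
        x0,y0,x1,y1=b;h=cv2.cvtColor(f['pixels'][y0:y1,x0:x1],cv2.COLOR_RGB2HSV)
        dark=cv2.inRange(h,(0,0,0),(180,255,75));r=redmask(f,b);dark[r>0]=0
        dark=cv2.morphologyEx(dark,cv2.MORPH_OPEN,np.ones((3,3)));dark=cv2.dilate(dark,np.ones((5,5)))
        D.append((f,b,G(r),(dark==0)))
    def full(v): p=p0.copy();p[free]=v;return p
    cost=lambda v:sum(((G(render6(f,full(v),b))-m)**2*w).mean() for f,b,m,w in D)
    sc=np.array([.006,.006,.004,.06,.06,.1])[free];v0=p0[free]
    for _ in range(4):
        r=minimize(cost,v0,method='Nelder-Mead',options=dict(initial_simplex=np.vstack([v0]+[v0+d for d in np.diag(sc)]),xatol=1e-5,fatol=.01));v0=r.x;sc=sc*-.6
    return np.round(full(r.x),4),r.fun
E
python3 - <<'E'
from h import *
a=load('top');b=load('side');va=(a,(425,125,490,175));vb=(b,(410,225,470,325))
p=[.5014,-.3068,.2350,0,0,.034]
print(fit6([va,vb],p,[]) if 0 else '')
for V in([va],[vb],[va,vb]): print(fit6(V,p,[0,1,5])); 
print(fit6([va,vb],p,[0,1,2,5]));print(fit6([va,vb],p,[0,1,2,3,4,5]))
# same on start-type check
E
```

```text
(array([ 0.5019, -0.3104,  0.235 ,  0.    ,  0.    ,  0.11  ]), np.float64(273.3399145800195))
(array([ 0.5049, -0.3029,  0.235 ,  0.    ,  0.    ,  0.0151]), np.float64(1337.0373900328025))
(array([ 0.5011, -0.3073,  0.235 ,  0.    ,  0.    ,  0.0745]), np.float64(2740.133367841975))
(array([ 0.4999, -0.3077,  0.243 ,  0.    ,  0.    ,  0.0615]), np.float64(1904.0187352371518))
(array([ 0.5013, -0.3079,  0.2429, -0.0008,  0.0214,  0.0479]), np.float64(1848.2423310381105))
```

The pose fit agrees with the commanded pose: no tilt, and the rail is 80 mm ahead of the grip point. I'll drive the hook under the rail.

{"method": "apply_moves", "body": {"jaw": [-1,-1,-1,-1,-1], "translation": [[0.016,0,0],[0.032,0,0],[0.048,0,0],[0.064,0.0005,0],[0.08,0.001,0]], "angular": [[0,0,0],[0,0,0],[0,0,0],[0,0,0],[0,0,0]]}}

```text
clock: 5.7
position: [0.5821, -0.306, 0.2368]
tool_rot: [-1.571, -0.001, 0.034]
force: [-0.6, -0.5, -2.5]
grip_width: 0.0173
```

{"method": "apply_moves", "body": {"jaw": [-1,-1,-1,-1,-1], "translation": [[0,0,0],[0,0,-0.008],[0,0,-0.016],[0,0,-0.024],[0,0,-0.03]], "angular": [[0,0,0],[0,0,0],[0,0,0],[0,0,0],[0,0,0]]}}

```text
clock: 6.2
position: [0.5808, -0.3066, 0.2053]
tool_rot: [-1.57, 0.001, 0.033]
force: [-0.5, -0.5, -2.9]
grip_width: 0.0175
```

Run:
```python
from h import *
b=grab('side');a=grab('top');s=observe();print(s['position'],s['tool_rot'],s['clock'],s['grip_width'],s['force'],s['moment'])
A=cv2.resize(a['pixels'][70:150,400:500],(500,400),interpolation=cv2.INTER_CUBIC);B=cv2.resize(b['pixels'][190:330,430:535],(300,400),interpolation=cv2.INTER_CUBIC)
cv2.imwrite('pics/c6.png',np.hstack([A,B])[...,::-1])
```

```text
[ 0.5807671  -0.3065109   0.20516493] [-1.57012283e+00  1.45491236e-03  3.33811390e-02] 6.3 0.017535951769331374 [-0.37616794  0.85406824 -2.15781689] [-0.00727298 -0.05050373  0.01360632]
```

View pics/c6.png

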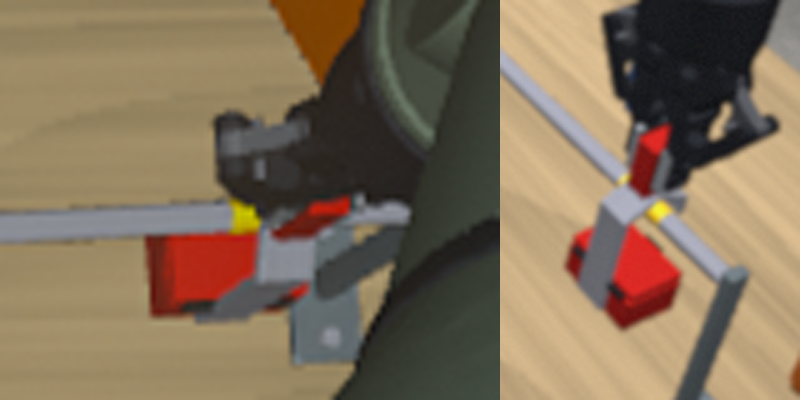

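The rail (yellow at top crop (240,215) and side crop (655,210)) now runs through the hook, centred on the yellow band. I'll lower until it seats.

{"method": "apply_moves", "body": {"jaw": [-1,-1,-1,-1,-1], "translation": [[0,0,-0.002],[0,0,-0.004],[0,0,-0.006],[0,0,-0.007],[0,0,-0.007]], "angular": [[0,0,0],[0,0,0],[0,0,0],[0,0,0],[0,0,0]]}}

```text
clock: 6.8
position: [0.5815, -0.3067, 0.1994]
tool_rot: [-1.571, -0.0, 0.034]
force: [0.4, -0.5, -3.3]
grip_width: 0.0171
```

{"method": "apply_moves", "body": {"jaw": [-1,-1,-1,-1], "translation": [[0,0,-0.001],[0,0,-0.002],[0,0,-0.003],[0,0,-0.003]], "angular": [[0,0,0],[0,0,0],[0,0,0],[0,0,0]]}}

```text
clock: 7.2
position: [0.5827, -0.307, 0.1984]
tool_rot: [-1.572, -0.004, 0.034]
force: [-0.5, 2.3, 18.7]
grip_width: 0.017
```

{"method": "apply_moves", "body": {"jaw": [-1,-1,-1], "translation": [[0,0,0.001],[0,0,0.001],[0,0,0.001]], "angular": [[0,0,0],[0,0,0],[0,0,0]]}}

```text
clock: 7.5
position: [0.5826, -0.3069, 0.1985]
tool_rot: [-1.572, -0.003, 0.034]
force: [3.2, -0.6, 9.8]
grip_width: 0.017
```

{"method": "apply_moves", "body": {"jaw": [-1,-1,-1,-1,-1], "translation": [[-0.0002,0.005,0],[-0.0005,0.015,0],[-0.001,0.025,0],[-0.0013,0.035,0],[-0.0015,0.045,0]], "angular": [[0,0,0],[0,0,0],[0,0,0],[0,0,0],[0,0,0]]}}

```text
clock: 8.0
position: [0.581, -0.2628, 0.1985]
tool_rot: [-1.574, -0.004, 0.033]
force: [4.9, -6.6, 6.2]
grip_width: 0.017
```

{"method": "apply_moves", "body": {"jaw": [-1,-1,-1,-1,-1], "translation": [[-0.0003,0.01,0],[-0.0006,0.02,0],[-0.001,0.03,0],[-0.0013,0.04,0],[-0.0016,0.05,0]], "angular": [[0,0,0],[0,0,0],[0,0,0],[0,0,0],[0,0,0]]}}

```text
clock: 8.5
position: [0.5794, -0.2127, 0.1984]
tool_rot: [-1.573, -0.003, 0.033]
force: [5.3, -5.9, 5.1]
grip_width: 0.0178
```

{"method": "apply_moves", "body": {"jaw": [-1,-1,-1,-1,-1], "translation": [[-0.0003,0.01,0],[-0.0006,0.02,0],[-0.001,0.03,0],[-0.0013,0.04,0],[-0.0016,0.05,0]], "angular": [[0,0,0],[0,0,0],[0,0,0],[0,0,0],[0,0,0]]}}

```text
clock: 9.0
position: [0.5778, -0.1626, 0.1983]
tool_rot: [-1.573, -0.003, 0.033]
force: [5.2, -5.7, 5.7]
grip_width: 0.0173
```

{"method": "apply_moves", "body": {"jaw": [-1,-1,-1,-1,-1], "translation": [[-0.0003,0.01,0],[-0.0006,0.02,0],[-0.001,0.03,0],[-0.0013,0.04,0],[-0.0016,0.05,0]], "angular": [[0,0,0],[0,0,0],[0,0,0],[0,0,0],[0,0,0]]}}

```text
clock: 9.5
position: [0.5762, -0.1125, 0.1982]
tool_rot: [-1.573, -0.003, 0.033]
force: [4.5, -6.3, 5.2]
grip_width: 0.0174
```

Run:
```python
from h import *
b=grab('side');a=grab('top');s=observe();print(s['position'],s['tool_rot'],s['clock'],s['grip_width'],s['force'],s['moment'])
A=cv2.resize(a['pixels'][70:150,310:410],(500,400),interpolation=cv2.INTER_CUBIC);B=cv2.resize(b['pixels'][140:280,370:475],(300,400),interpolation=cv2.INTER_CUBIC)
cv2.imwrite('pics/c7.png',np.hstack([A,B])[...,::-1])
```

```text
[ 0.57621843 -0.11060851  0.19811788] [-1.57080145 -0.00270971  0.03483622] 9.6 0.0172461912016885 [3.24860136 3.99951956 7.81347684] [ 1.23523272 -0.86055097  0.0454399 ]
```

View pics/c7.png

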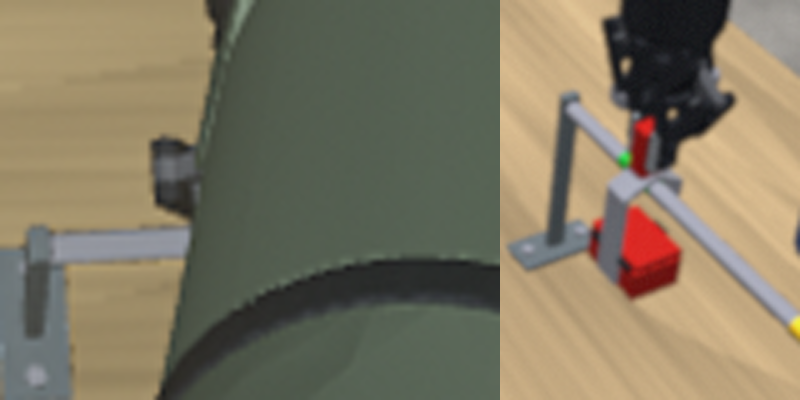

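Still on the rail, about 6 mm short of mid-green. I'll finish the slide, release and lift clear.

{"method": "apply_moves", "body": {"jaw": [-1,-1,-1,-1], "translation": [[-0.0001,0.003,0],[-0.0002,0.0055,0],[-0.0002,0.0055,0.001],[-0.0002,0.0055,0.001]], "angular": [[0,0,0],[0,0,0],[0,0,0],[0,0,0]]}}

```text
clock: 10.0
position: [0.5753, -0.1063, 0.1987]
tool_rot: [-1.571, -0.001, 0.034]
force: [2.4, -1.2, 3.2]
grip_width: 0.0175
```

{"method": "apply_moves", "body": {"jaw": [-0.8,-0.5,-0.2,0,0], "translation": [[0,0,0],[0,0,0],[0,0,0],[0,0,0],[0,0,0]], "angular": [[0,0,0],[0,0,0],[0,0,0],[0,0,0],[0,0,0]]}}

```text
clock: 10.5
position: [0.5746, -0.1062, 0.1981]
tool_rot: [-1.571, 0.001, 0.034]
force: [0.9, 0.4, 0.0]
grip_width: 0.0428
```

{"method": "apply_moves", "body": {"jaw": [0,0,0,0,0], "translation": [[0,0,0.01],[0,0,0.025],[0,0,0.045],[0,0,0.075],[0,0,0.11]], "angular": [[0,0,0],[0,0,0],[0,0,0],[0,0,0],[0,0,0]]}}

```text
clock: 11.0
position: [0.5744, -0.1062, 0.3096]
tool_rot: [-1.571, 0.001, 0.033]
force: [-0.5, 0.5, -0.1]
grip_width: 0.0422
```

{"method": "apply_moves", "body": {"jaw": [0,0,0,0,0], "translation": [[-0.01,0.04,0.02],[-0.02,0.08,0.04],[-0.04,0.12,0.04],[-0.06,0.16,0.04],[-0.08,0.2,0.04]], "angular": [[0,0,0],[0,0,0],[0,0,0],[0,0,0],[0,0,0]]}}

```text
clock: 11.5
position: [0.4938, 0.0951, 0.3492]
tool_rot: [-1.571, -0.001, 0.033]
force: [1.6, 0.2, -0.4]
grip_width: 0.0429
```

{"method": "apply_moves", "body": {"jaw": [0,0,0,0,0], "translation": [[0,0.04,0],[0,0.08,0],[0,0.12,0],[0,0.14,0],[0,0.14,0]], "angular": [[0,0,0],[0,0,0],[0,0,0],[0,0,0],[0,0,0]]}}

```text
clock: 12.0
position: [0.4942, 0.2368, 0.3486]
tool_rot: [-1.57, 0.0, 0.038]
force: [-0.0, 0.5, -0.9]
grip_width: 0.0429
```

Run:
```python
from h import *
b=grab('side');a=grab('top');s=observe();print(s['position'],s['clock'],s['grip_width'],s['force'])
A=cv2.resize(a['pixels'][70:150,310:410],(500,400),interpolation=cv2.INTER_CUBIC);B=cv2.resize(b['pixels'][140:280,370:475],(300,400),interpolation=cv2.INTER_CUBIC)
cv2.imwrite('pics/c8.png',np.hstack([A,B])[...,::-1])
va=(a,(335,90,385,145));vb=(b,(385,160,445,250))
p=[.5755,-.105,.196,0,0,.034]
print(fit6([va],p,[0,1,5]),fit6([va,vb],p,[0,1,2,3,4,5]))
```

```text
[0.49481011 0.23355493 0.34867935] 12.1 0.042728125735085075 [ 0.47779938 -0.54368765  0.22981745]
(array([ 0.5781, -0.1076,  0.196 ,  0.    ,  0.    ,  0.0993]), np.float64(4260.988710736711)) (array([ 5.705e-01, -1.073e-01,  2.005e-01,  4.000e-04, -8.960e-02,
        7.710e-02]), np.float64(4585.297859002723))
```

View pics/c8.png

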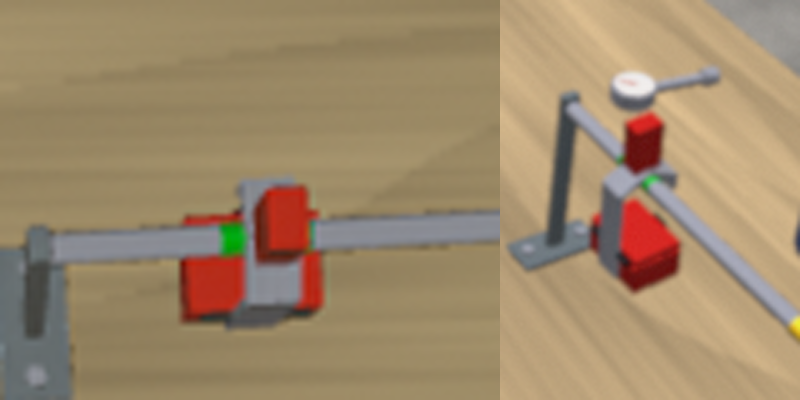

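Run:
```python
from h import *
A0=load('top')['pixels'].astype(int);B0=load('side')['pixels'].astype(int)
for _ in range(6): b=cams.grab_frame('side')
a=cams.grab_frame('top')
print('motion',abs(a['pixels'][90:145,335:385]-A0[90:145,335:385]).max(),abs(b['pixels'][160:250,385:445]-B0[160:250,385:445]).max())
for n in('top0','top_now'):
    im=cv2.imread('pics/top0.png') if n=='top0' else a['pixels'][...,::-1]
    h=cv2.cvtColor(np.ascontiguousarray(im[115:165,160:210]),cv2.COLOR_BGR2HSV);ys,xs=np.nonzero(cv2.inRange(h,(105,130,60),(125,255,255)));print(n,'blue',xs.mean()+160,ys.mean()+115,len(xs))
```

```text
motion 28 19
top0 blue 186.84439834024897 135.55394190871368 482
top_now blue 192.61764705882354 145.98529411764707 68
```

Run:
```python
from h import *
B0=load('side')['pixels'].astype(int);b=cams.grab_frame('side')['pixels'];d=abs(b-B0)
print('box',d[160:250,385:445].mean(),'bg',d[250:340,280:340].mean())
for im in(cv2.imread('pics/side0.png')[...,::-1],b):
    h=cv2.cvtColor(np.ascontiguousarray(im[105:170,318:350]),cv2.COLOR_RGB2HSV);ys,xs=np.nonzero(cv2.inRange(h,(105,170,90),(125,255,255)));print('blue',xs.mean()+318,ys.mean()+105,len(xs))
save(dict(pixels=b),'c9')
```

```text
box 1.1861111111111111 bg 0.8238271604938272
blue 333.5533980582524 142.1966019417476 412
blue 333.5096618357488 142.3599033816425 414
```

View pics/c9.png

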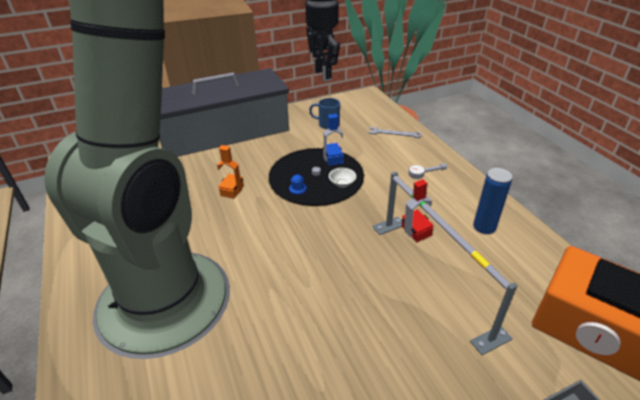

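The red box hangs at the green band (419,205), the blue box is unmoved at (333,142), and the arm is clear. Handing in.

```bash
python3 -c "
from h import *
print(workorder.job_done(), observe()['clock'])"
```

```text
the job is handed in; nothing more can be done
the job is handed in; nothing more can be done
```

The red box now hangs from the rail by its hook at the green band, and I handed the job in at about 13 s. I gripped it by its tab, hooked it on at the yellow band, where the wrist showed about 22 N of contact as it seated. I then slid it about 200 mm along the rail without lifting it off, released it, and moved the arm clear.

**Last checks**
- **Position:** the box sits about 2–3 mm from mid-green along the rail, against the 15 mm limit. It was still, with image change near noise level.
- **Blue box:** the side camera shows it unmoved, less than 0.2 px from its start. From the top camera the gripper hid it at the end, so that view could not confirm it.
- **Square and upright:** the final camera fit was loose because it did not model the rail. It gave about 0.09 rad of tilt and 0.04–0.07 rad of yaw off the rail. Both are inside the 0.18 rad limit, and at least part of that is probably fit error.
- **Camera disagreement:** heights triangulated from the two cameras came out 3–8 mm too high throughout. I positioned the box relative to the rail, so this cancelled out.

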